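Fasten the vent lid of an insect case with a push rivet

ROBOT

A 6-joint arm with a two-finger parallel gripper is mounted at the origin on a cart in front of the work surface, level with it; the furniture and walls round the work are solid. World frame = base frame: x ahead of the robot, y to its left, z up, the work surface at z = 0. Lengths are in mm, angles in rad, forces in N, time in s.
With the tool pointing down it reaches from about 350 to 975 mm from the base axis. Payload 7.1 kg.
Tool frame: the origin (TCP) lies midway between the tips of the shut fingers; the grasp point (between the pads) lies 19 mm behind it; z points along the fingers, y is the line along which they close (so a half turn about z gives the same grasp; the last joint's range is limited). The gripper opens to 88 mm and grips with 3 to 60 N. Pads are 20 mm wide; open, the fingers measure 115 mm over their backs; the gripper's body (75 mm by 178 mm) begins 61 mm behind the grasp point.
Start: joints at [-1.28, 0.423, 1.63, -0, 1.089, -0.019], TCP at [190.56, -595.224, 222.675] pointing down, gripper open.
Joint ranges: [-3, 3], [-0.9, 2.11], [0.09, 2.58], [-1.31, 4.45], [0.11, 2.69], [-2.54, 2.54]. Speed limits (rad/s): [2.39, 2.39, 3.01, 3.14, 3.14, 3.14].

INTERFACE

Orientations are given as a rotation vector (axis times angle).
In Python, from workcell import ctrl gives the robot as it stands.
- The arm moves only by the shell command python3 -m inch 'ROWS' [OPENING]. ROWS is JSON, a list of rows, each an object with "xyz": the shift along the tool's x, y, z in mm, a list of three; "rot": the turn, a rotation vector about the tool's x, y, z in rad, a list of three. In form: [{"xyz": [dx, dy, dz], "rot": [ax, ay, az]}, ...]. A call has 1 to 12 rows; each row is the pose to reach, as a shift and turn from the pose commanded when the call began, along the tool's axes at that moment; what a row does not reach only later rows make up. A row lasts 1/12 s, in which the tool goes at most 41.7 mm and 7.16 degrees, less where a joint would pass 70% of its speed; a pose out of reach is approached as far as the arm can. A call with a gripper value outside its range is refused whole. OPENING is the closure in counts, from 0 (fully open) to 255 (shut), set as the call begins (- or left out, the last holds). The fingers move at their own pace and stop on an object; the grip force is fixed at half the most. Time passes only in rows, so rows that repeat a pose let the fingers close. It gives the time, the measured TCP pose, the force, the opening and the grip force at its end, in the units of the state.
- ctrl.get_obs(): the state, without advancing time (a new reading comes with each control period).
- ctrl.get_image(name): name is "side" or "top"; returns the picture (480x640x3 uint8, red, green, blue); there is no depth.
- ctrl.camera_model(name): a dict with "fx", "fy", "cx", "cy" (pixels), "position" and "attitude" of the camera in the world. Camera axes: x right, y up, looking along -z (the intrinsics and any distortion apply to the point x, -y, -z); pixel columns grow to the right and rows downward; lengths in mm; the calibration is good to about 2 mm. A picture is of the moment at which its call begins. camera_model takes no time and is no camera call.
- ctrl.close_job(): hands the job in; it is judged then, once.
The state is a dict: "t": time; "qpos": joint angles; "qvel": joint speeds; "joint_torque": joint torques, N m; "ee_pos": TCP position; "orientation": TCP orientation; "ft_force": force on the tool from outside, world axes, zero at the start; "moment": the same for the moment, N m; "width": finger opening in mm; "grasp_force": force on a finger pad.
Only numpy, scipy, OpenCV 4.12 (cv2) and the standard library are available. Lean on these libraries where they do the work, as an engineer would, in place of code of your own. Each camera call takes 0.05 s, during which the arm holds its last target. There are 200 camera calls.

TASK

The vent lid of the insect case lacks its fourth push rivet. Take the black rivet out of the wooden stand and seat it fully in the lid's empty corner hole with its orange pin still up, then gently push the pin down flush with the rivet's barrel, without crushing the soft gasket under the lid, and let go. Leave the white rivet in the stand and the bottles where they are.

Things in the scene. Friction and masses are not known exactly. Their poses are not given: they have to be found in the camera images.
- black_rivet_barrel (a point): centre of the barrel (14 mm diameter, 12 mm high: grip here) of the black push rivet with orange pin, upright in a hole of the stand; z up along it. Below the barrel a flange 24 mm across, 3 mm thick (underside 9 mm below this point), then a shank 10 mm thick, 16 mm long with tapered end. The pin, 10 mm thick, stands 8 mm out of the barrel's flat top. 30 g
- black_rivet_pin_top (a point): centre of the top face of the black rivet's orange pin
- black_rivet_pin (a joint): how far the orange pin has been pushed into the black rivet: 0 = up (8 mm proud), 0.008 m = flush with the barrel's top, where it stops. It slides with stiff friction (about 10 N) and stays where it is left
- lid_hole (a point): centre of the mouth of the lid's empty hole: 12 mm wide with a small chamfer, through the 12 mm lid, at the corner nearest the robot on its right; z up, x and y along the lid's edges. Below it the case is hollow. The other three corners (90 mm away in x, 128 mm in y) carry finished black rivets, 15 mm high
- vent_lid: blue lid, 130 x 170 x 12 mm, with mesh vent, on a fixed white case; origin at the centre of its underside, top about 61 mm above the bench. It floats on a soft foam gasket: pressed, it sinks straight down several mm (an unknown amount before a rivet pin starts to slide), and springs back. More than about 20 N on the lid crushes the gasket
- stand: fixed wooden block 50 x 100 x 26 mm, origin under its centre; two holes in its top, 30 mm either side of the centre along its y; x is the short side
- white_rivet_barrel (a point): the same point on the white rivet with the green pin, same size, in the stand's other hole; leave it there
- squeeze: empty clear squeeze bottle, 45 x 45 x 117 mm, standing loose behind the case; origin under its centre
- blue_bottle: clear bottle with blue cap, 58 x 58 x 147 mm, standing loose at the back; origin under its centre

How it is judged (in metres and radians):
On the way, in this order (a step that is already met when the one before it is completed fails the run):
1. the black rivet is seated in the lid's hole, its flange on the lid, with its pin still up (horizontal distance between black_rivet_barrel and lid_hole below 0.004 m and z of black_rivet_barrel in the frame of lid_hole below 0.0115 m and value of joint black_rivet_pin below 0.003 m), for 0.2 s.
2. the pin is pushed flush (value of joint black_rivet_pin above 0.0065 m), for 0.1 s.
At the end, for the whole second after the job is handed in: the black rivet sits upright (within 0.15 rad) in the lid's hole, within 4 mm of its centre, its flange within 2.5 mm of the lid's top, and its pin is flush with the barrel within 1.5 mm (horizontal distance between black_rivet_barrel and lid_hole below 0.004 m and z of black_rivet_barrel in the frame of lid_hole below 0.0115 m and angle between the z axis of black_rivet_barrel and the z axis of lid_hole, either way round below 0.15 rad and value of joint black_rivet_pin above 0.0065 m); the robot touches nothing.
It fails at once if the gasket is crushed: more than 22 N on the lid (contact force between vent_lid and anything else above 22 N).
It fails at once if the pin is pushed in by more than 3 mm before the rivet is seated in the hole (it would spread too early) (value of joint black_rivet_pin above 0.003 m and (horizontal distance between black_rivet_barrel and lid_hole above 0.005 m or z of black_rivet_barrel in the frame of lid_hole above 0.013 m)).
It fails at once if the white rivet is disturbed (distance of white_rivet_barrel from where it was at the start of the episode above 0.012 m).
It fails at once if a bottle is pushed away or tipped (distance of any of squeeze, blue_bottle from where it was at the start of the episode above 0.03 m or angle between any of squeeze, blue_bottle's own z axis and vertical above 0.5 rad).
It also fails if it takes over 51 s, if anything falls off the work surface, if the arm or the gripper's body presses on something with over 40 N, if the wrist force passes 120 N, or if a joint passes its speed limit or range.

## Working session

There is one attempt and no reset: what is moved stays moved. The work goes in short steps, Python scripts to look and compute and a shell command to move; the robot and the scene stay as the last step left them, time stands still between calls to the robot, and variables do not carry over. Pictures are saved under pics/ and viewed, at most 10 in all, crops included, and the job is handed in when it is done.

```bash
mkdir -p pics; ls; python3 - <<'E'
from workcell import ctrl
import cv2
for n in ("side","top"):
    cv2.imwrite(f"pics/{n}0.png",ctrl.get_image(n)[:,:,::-1]); print(n,ctrl.camera_model(n))
print(ctrl.get_obs())
E
```

```text
pics
side {'fx': 521.0456754220103, 'fy': 521.0456754220103, 'cx': 321.9967335274188, 'cy': 235.58506106018046, 'position': array([ 228.67011924, -503.92902284,  585.12585394]), 'attitude': array([ 0.91245998, -0.2782746 , -0.60067904])}
top {'fx': 509.0926888808521, 'fy': 509.0926888808521, 'cx': 315.11129547471666, 'cy': 245.31238197683612, 'position': array([462.69839353,  45.50917353, 991.53302795]), 'attitude': array([ 0.11366403, -0.14323713, -1.54500188])}
{'t': 0.1, 'qpos': array([-1.28001478e+00,  4.23751548e-01,  1.63061294e+00,  3.72975164e-05,
        1.08858442e+00, -1.89820610e-02]), 'qvel': array([ 0.00060655, -0.00048377, -0.00283008,  0.0006134 , -0.00027973,
        0.00153213]), 'joint_torque': array([-9.64826140e-04, -5.45616102e+01, -2.74325055e+01,  6.45083771e-02,
        1.88683555e-02, -2.26047030e-05]), 'ee_pos': array([ 190.42248257, -594.76006627,  221.98771234]), 'orientation': array([-3.10265917e+00, -4.84397655e-01,  2.37118821e-04]), 'ft_force': array([ 0.36103137, -0.10720119,  0.49138349]), 'moment': array([ 0.03161405,  0.02070906, -0.03093966]), 'grasp_force': 0.0, 'width': 87.97409545703728}
```

View pics/side0.png

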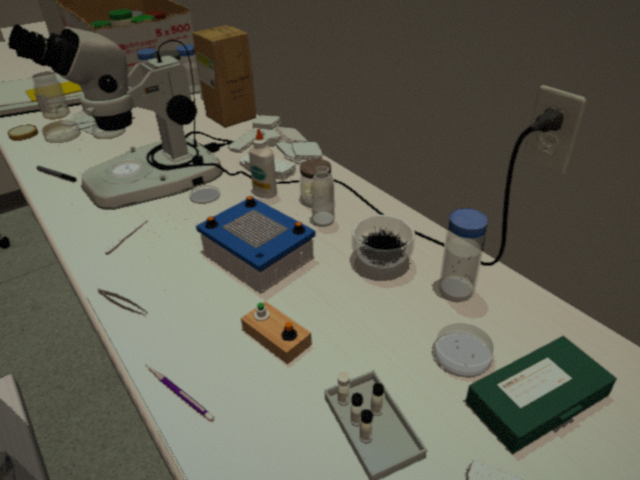

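View pics/top0.png

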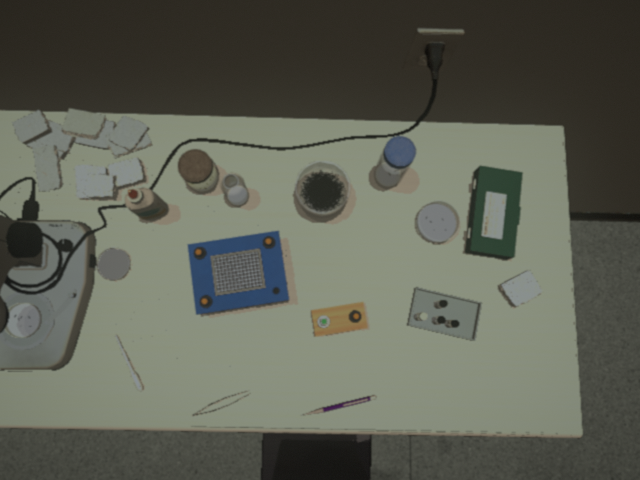

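```bash
cat >h.py <<'E'
import numpy as np,cv2
from scipy.spatial.transform import Rotation as R
from workcell import ctrl
def ray(n,u,v):
    c=ctrl.camera_model(n); d=np.array([(u-c['cx'])/c['fx'],-(v-c['cy'])/c['fy'],-1.])
    return np.array(c['position']),R.from_rotvec(c['attitude']).apply(d)
def plane(n,u,v,z):
    p,d=ray(n,u,v); return p+d*(z-p[2])/d[2]
def tri(a,b):  # closest point of two rays, gap
    (p,d),(q,e)=ray("side",*a),ray("top",*b); s=np.linalg.lstsq(np.c_[d,-e],q-p,rcond=None)[0]
    x,y=p+s[0]*d,q+s[1]*e; return (x+y)/2,np.linalg.norm(x-y)
def blobs(img,lo,hi,box,amin=3):
    x0,y0,x1,y1=box; hsv=cv2.cvtColor(img[y0:y1,x0:x1],cv2.COLOR_RGB2HSV); m=cv2.inRange(hsv,lo,hi)
    n,_,st,ce=cv2.connectedComponentsWithStats(m)
    return [(int(st[i,4]),np.round(ce[i]+[x0,y0],2)) for i in range(1,n) if st[i,4]>=amin]
E
python3 - <<'E'
from h import *
B={"side":(190,190,320,370),"top":(180,225,375,340)}
for n in B:
    im=ctrl.get_image(n); 
    for z,nm,lo,hi in ((76,'orange',(3,170,110),(16,255,255)),(49,'green',(45,90,40),(85,255,255))):
        for a,c in blobs(im,lo,hi,B[n]): print(n,nm,a,c,plane(n,*c,76)[:2].round(1),plane(n,*c,49)[:2].round(1))
s=cv2.imread("pics/side0.png")[190:370,190:320]; t=cv2.imread("pics/top0.png")[225:340,180:375]
cv2.imwrite("pics/c.png",np.hstack([cv2.resize(s,(390,540),interpolation=0),cv2.copyMakeBorder(cv2.resize(t,(390,230),interpolation=0),0,310,0,0,0)]))
E
```

```text
side orange 8 [249.5 197.5] [598.5 239.8] [618.1 279.2]
side orange 11 [210.09 217.82] [510.5 224.8] [525.4 263.5]
side orange 10 [298.  223.5] [621.4 114.6] [642.2 147.4]
side orange 33 [287.91 323.97] [477. -72.] [490.2 -49.1]
side green 31 [260.13 305.84] [465.5 -18.9] [478.1   6.8]
top orange 3 [197.33 251.33] [598.4 242.8] [602.4 248.6]
top green 12 [323.5 321. ] [478.3  12. ] [478.8  11. ]
```

View pics/c.png

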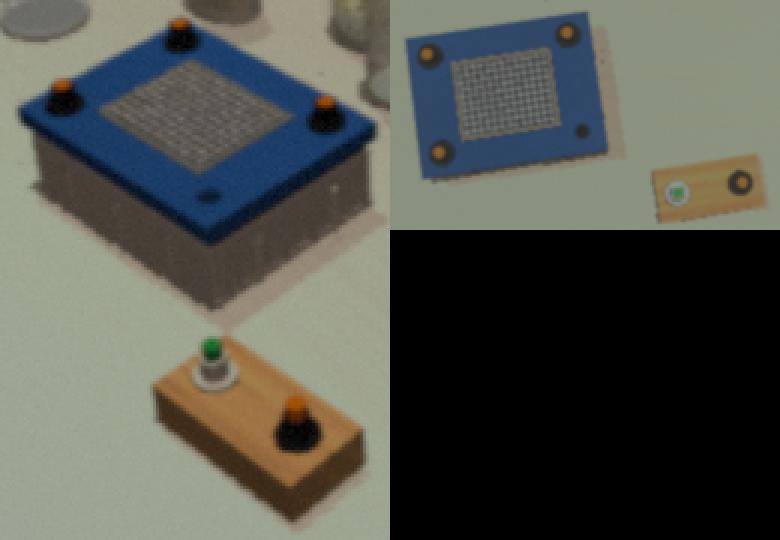

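The crop shows the empty hole at about (259,256) in side and (276,290) in top; the black rivet is at (288,324) in side and (355,316) in top, and the white one is at its left in the stand.

```bash
python3 - <<'E'
from h import *
def cent(n,c,r,f):
    acc=[]
    for _ in range(3):
        im=ctrl.get_image(n).astype(float); x0,y0=c[0]-r,c[1]-r
        w=f(im[y0:y0+2*r+1,x0:x0+2*r+1]); w=np.clip(w-0.4*w.max(),0,None)
        yy,xx=np.mgrid[y0:y0+2*r+1,x0:x0+2*r+1]; acc.append([(w*xx).sum()/w.sum(),(w*yy).sum()/w.sum()])
    return np.mean(acc,0)
org=lambda p:np.clip(p[...,0]-p[...,2],0,None)
blu=lambda p:np.clip(np.median(p[...,2])-p[...,2],0,None)
T={'A':((199,252),(210,218),org,4,76),'B':((269,242),(250,198),org,4,76),'C':((205,301),(298,224),org,4,76)}
# identify side correspondence: A,B,C in side by geometry (far-left etc.)
P={}
for k,c in {'A':(199,252),'B':(269,242),'C':(205,301)}.items():
    u=cent("top",c,4,org); P[k]=plane("top",*u,76); print(k,u.round(2),P[k][:2].round(1))
h=cent("top",(276,290),4,blu); Ht=plane("top",*h,61)
hs=cent("side",(259,256),5,blu); print('hole',h.round(2),Ht.round(1),'side',hs.round(2),plane("side",*hs,61).round(1),tri(hs,h))
print('parallelogram',(P['B']+P['C']-P['A'])[:2].round(1), np.linalg.norm(P['A']-P['B']),np.linalg.norm(P['A']-P['C']))
r=cent("top",(355,316),3,org); print('rivet top',r.round(2),plane("top",*r,49).round(1))
rs=np.array([287.9,324]); print('side z45',plane("side",*rs,45).round(1),tri(rs,r))
d=P['C']-P['A']; print('lid angle x-axis',np.degrees(np.arctan2(-d[1],-d[0])))
E
```

```text
A [197.91 251.5 ] [598.1 241.7]
B [267.9 240.7] [621.  115.9]
C [203.94 300.73] [509.7 225.9]
hole [275.65 290.23] [532.3  99.7  61. ] side [259.19 255.21] [532.4  97.8  61. ] (array([532.80448645,  99.62088164,  59.52980594]), np.float64(0.9589112629206046))
parallelogram [532.5 100.1] 127.84849458620128 89.84094592785812
rivet top [355.77 315.77] [489.5 -48.1  49. ]
side z45 [492.1 -45.7  45. ] (array([489.97422655, -48.41997398,  48.39505377]), np.float64(1.035814468164493))
lid angle x-axis 10.144617612954956
```

```bash
cat >>h.py <<'E'
def go(x,y,z,yaw=np.radians(10.3)):  # shift/turn in tool axes to a TCP target, tool y at 'yaw', pointing down
    o=ctrl.get_obs(); r=R.from_rotvec(o['orientation'])
    Y=np.array([np.cos(yaw),np.sin(yaw),0]); Z=np.array([0,0,-1.]); T=R.from_matrix(np.c_[np.cross(Y,Z),Y,Z])
    print('t',round(o['t'],2),'pos',o['ee_pos'].round(2),'F',o['ft_force'].round(2),'w',round(o['width'],1))
    print('shift',r.inv().apply(np.array([x,y,z])-o['ee_pos']).round(2),'rot',(r.inv()*T).as_rotvec().round(4))
E
python3 -c "
from h import *
go(489.8,-48.2,110)"
```

```text
t 1.1 pos [ 190.56 -595.22  222.68] F [-0.17  1.03  0.19] w 88.0
shift [ 451.77 -429.74  112.69] rot [-0.     -0.     -1.4408]
```

```bash
python3 -m inch '[{"xyz":[38,-36,5],"rot":[0,0,-0.11]},{"xyz":[75,-72,10],"rot":[0,0,-0.22]},{"xyz":[112,-107,15],"rot":[0,0,-0.33]},{"xyz":[145,-138,20],"rot":[0,0,-0.44]},{"xyz":[175,-166,25],"rot":[0,0,-0.55]},{"xyz":[205,-195,30],"rot":[0,0,-0.66]},{"xyz":[235,-224,35],"rot":[0,0,-0.77]},{"xyz":[265,-252,40],"rot":[0,0,-0.88]},{"xyz":[295,-281,45],"rot":[0,0,-0.99]},{"xyz":[325,-309,50],"rot":[0,0,-1.1]},{"xyz":[355,-338,55],"rot":[0,0,-1.2]},{"xyz":[385,-366,60],"rot":[0,0,-1.3]}]' 0; python3 -c "
from h import *
go(489.8,-48.2,90)"
```

```text
t: 2.1
ee_pos: [429.8, -157.5, 167.0]
orientation: [2.172, 2.269, 0.0]
ft_force: [-0.1, -1.2, -0.2]
width: 87.7
grasp_force: 0.0
t 2.1 pos [ 429.79 -157.54  166.96] F [-0.1  -1.17 -0.15] w 87.7
shift [106.63  64.68  76.97] rot [ 0.0008  0.0004 -0.136 ]
```

```bash
python3 -m inch '[{"xyz":[27,16,19],"rot":[0,0,-0.06]},{"xyz":[54,32,38],"rot":[0,0,-0.1]},{"xyz":[80,48,58],"rot":[0,0,-0.136]},{"xyz":[95,58,70],"rot":[0,0,-0.136]},{"xyz":[104,63,75],"rot":[0,0,-0.136]},{"xyz":[106.6,64.7,77],"rot":[0,0,-0.136]},{"xyz":[106.6,64.7,77],"rot":[0,0,-0.136]},{"xyz":[106.6,64.7,77],"rot":[0,0,-0.136]}]' 0; python3 - <<'E'
from h import *
go(489.8,-48.2,31)
s=ctrl.get_image("side")[210:390,190:390]; t=ctrl.get_image("top")[240:400,270:450]
cv2.imwrite("pics/d.png",np.hstack([cv2.resize(s,(400,360)),cv2.resize(t,(405,360))])[:,:,::-1][:,:800])
E
```

```text
t: 2.77
ee_pos: [489.5, -51.0, 90.4]
orientation: [2.019, 2.406, 0.0]
ft_force: [-0.1, 0.1, -0.6]
width: 88.1
grasp_force: 0.0
t 2.77 pos [489.52 -51.01  90.41] F [-0.13  0.07 -0.63] w 88.1
shift [ 2.74  0.74 59.41] rot [ 0.0005  0.0003 -0.0052]
```

View pics/d.png

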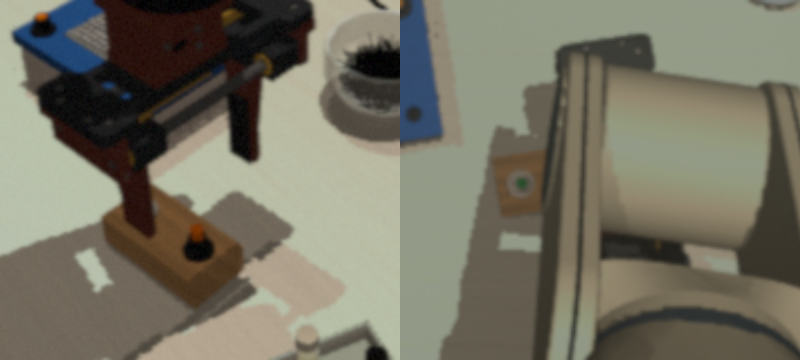

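The gripper straddles the rivet (side crop, rivet at about (198,240)) on both sides of the stand; the arm hides it from above. Now I descend.

```bash
python3 -m inch '[{"xyz":[1,0.3,15],"rot":[0,0,-0.005]},{"xyz":[2,0.5,30],"rot":[0,0,-0.005]},{"xyz":[2.7,0.7,42],"rot":[0,0,-0.005]},{"xyz":[2.7,0.7,51],"rot":[0,0,-0.005]},{"xyz":[2.7,0.7,57],"rot":[0,0,-0.005]},{"xyz":[2.7,0.7,59],"rot":[0,0,-0.005]},{"xyz":[2.7,0.7,59],"rot":[0,0,-0.005]},{"xyz":[2.7,0.7,59],"rot":[0,0,-0.005]},{"xyz":[2.7,0.7,59],"rot":[0,0,-0.005]}]' 0; python3 -c "
from h import *
go(489.8,-48.2,31)"
```

```text
t: 3.62
ee_pos: [490.2, -47.7, 31.4]
orientation: [2.012, 2.411, 0.001]
ft_force: [-0.0, -0.9, -0.2]
width: 87.7
grasp_force: 0.0
t 3.62 pos [490.23 -47.68  31.42] F [-0.02 -0.91 -0.17] w 87.7
shift [-0.43 -0.52  0.42] rot [0.001  0.0003 0.0001]
```

```bash
python3 -m inch '[{"xyz":[0,0,0],"rot":[0,0,0]},{"xyz":[0,0,0],"rot":[0,0,0]},{"xyz":[0,0,0],"rot":[0,0,0]},{"xyz":[0,0,0],"rot":[0,0,0]},{"xyz":[0,0,0],"rot":[0,0,0]},{"xyz":[0,0,0],"rot":[0,0,0]},{"xyz":[0,0,0],"rot":[0,0,0]},{"xyz":[0,0,0],"rot":[0,0,0]},{"xyz":[0,0,0],"rot":[0,0,0]},{"xyz":[0,0,0],"rot":[0,0,0]},{"xyz":[0,0,0],"rot":[0,0,0]},{"xyz":[0,0,0],"rot":[0,0,0]}]' 255
```

```text
t: 4.62
ee_pos: [490.0, -47.5, 30.9]
orientation: [2.013, 2.412, 0.001]
ft_force: [0.6, 0.1, -0.0]
width: 12.2
grasp_force: 30.0
```

```bash
python3 -m inch '[{"xyz":[0,0,-5],"rot":[0,0,0]},{"xyz":[0,0,-12],"rot":[0,0,0]},{"xyz":[0,0,-22],"rot":[0,0,0]},{"xyz":[0,0,-35],"rot":[0,0,0]},{"xyz":[0,0,-48],"rot":[0,0,0]},{"xyz":[0,0,-60],"rot":[0,0,0]},{"xyz":[0,0,-69],"rot":[0,0,0]},{"xyz":[0,0,-74],"rot":[0,0,0]},{"xyz":[0,0,-75],"rot":[0,0,0]}]'; python3 - <<'E'
from h import *
go(532.5,99.6,105)
E
```

```text
t: 5.37
ee_pos: [490.2, -47.6, 107.2]
orientation: [2.012, 2.411, 0.002]
ft_force: [-0.2, 0.5, 0.6]
width: 11.9
grasp_force: 30.0
t 5.37 pos [490.24 -47.6  107.15] F [-0.25  0.53  0.65] w 11.9
shift [137.26  67.93   2.2 ] rot [0.0018 0.0006 0.0003]
```

```bash
python3 -m inch '[{"xyz":[10,5,0],"rot":[0,0,0]},{"xyz":[30,15,0],"rot":[0,0,0]},{"xyz":[55,27,0],"rot":[0,0,0]},{"xyz":[82,41,0],"rot":[0,0,0]},{"xyz":[107,53,0],"rot":[0,0,0]},{"xyz":[125,62,1],"rot":[0,0,0]},{"xyz":[134,66,2],"rot":[0,0,0]},{"xyz":[137.3,67.9,2],"rot":[0,0,0]},{"xyz":[137.3,67.9,2],"rot":[0,0,0]},{"xyz":[137.3,67.9,2],"rot":[0,0,0]},{"xyz":[137.3,67.9,2],"rot":[0,0,0]}]'; python3 - <<'E'
from h import *
go(532.5,99.6,105)
s=ctrl.get_image("side")[190:310,190:330]; t=ctrl.get_image("top")[220:340,190:300]
cv2.imwrite("pics/e.png",np.hstack([cv2.resize(s,(560,480),interpolation=0),cv2.resize(t,(240,480))])[:,:,::-1])
E
```

```text
t: 6.28
ee_pos: [531.5, 98.7, 103.6]
orientation: [-2.014, -2.411, 0.001]
ft_force: [-0.2, 0.5, 0.2]
width: 11.9
grasp_force: 30.0
t 6.28 pos [531.46  98.75 103.63] F [-0.16  0.48  0.19] w 11.9
shift [ 0.65  1.17 -1.37] rot [-0.0009  0.0001 -0.0008]
```

View pics/e.png

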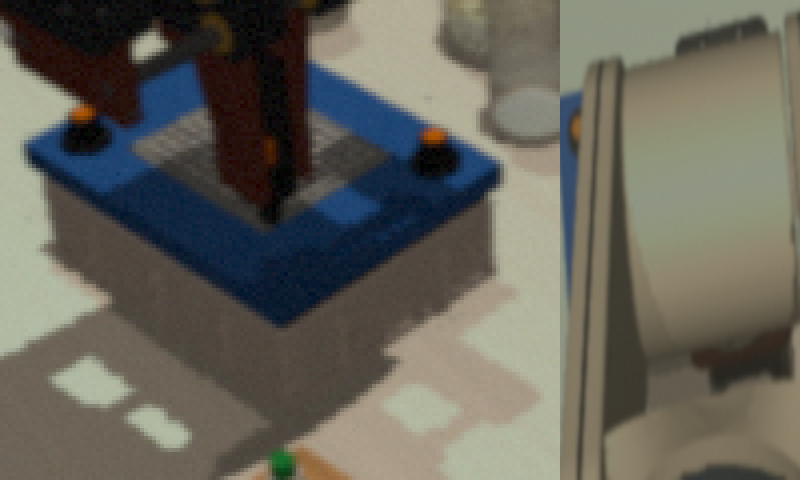

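The side crop shows the rivet in the fingers: pin at about (272,150), shank tip at about (270,218), both near vertical above the hole. I check its place along the pads.

```bash
python3 - <<'E'
from h import *
im=ctrl.get_image("side"); o=ctrl.get_obs(); p=o['ee_pos']; Rm=R.from_rotvec(o['orientation']).as_matrix()
def onp(u,v):
    c,d=ray("side",u,v); q=c+d*((p-c)@Rm[:,1])/(d@Rm[:,1]); return ((q-p)@Rm).round(2)
for a,c in blobs(im,(3,120,70),(18,255,255),(245,215,275,240)): print('pin',a,c,onp(*c))
g=cv2.cvtColor(im,cv2.COLOR_RGB2GRAY)[228:256,248:270]; print(g)
print('tip guess',onp(257.5,244.5))
E
```

```text
[[22 22 23 22 21 23 21 28 33 37 37 17  9 10 17 14 12 19 20 44 70 78]
 [22 24 26 25 16 22 19 24 30 34 36 22 11 13 11 12 18 22 25 39 57 70]
 [25 22 21 20 25 26 23 26 31 33 27 17 12 16  9  8 16 25 19 44 78 85]
 [27 22 23 21 25 25 26 23 18 22 22 12  7  5 12 13 22 23 24 33 57 68]
 [20 23 25 21 20 22 23 23 20 13  3  9  6 13 18 11 17 22 21 28 45 58]
 [28 19 26 24 18 24 24 16 15 18  7 16  4  6 13 11 23 23 24 39 58 64]
 [24 22 25 20 23 21 25 15 16 17  8  8  7  7  5 18 33 39 37 43 56 65]
 [17 23 24 24 20 26 20 23 20 17 16  6  6  7  8 22 43 53 54 56 68 87]
 [26 23 22 27 22 20 20 24 21 15  8  5  7  6  9 16 40 52 61 80 95 98]
 [44 29 29 17 23 20 26 20 15 16 10 12  5  7 13 22 49 68 83 91 97 97]
 [55 43 30 23 20 22 19 19 26 20  8  0  0  7 21 44 67 91 94 84 90 95]
 [58 52 40 29 20 23 26 26 25 23 13  6  5 32 47 60 70 82 87 89 91 89]
 [55 51 51 51 31 28 25 25 21 12 10  8 29 47 60 59 61 64 69 78 79 75]
 [50 49 56 54 49 39 29 18  8 16 11 16 26 43 50 54 54 50 53 55 60 60]
 [55 55 55 52 50 50 39 16  5  7  0 17 28 43 49 50 49 46 46 41 45 54]
 [45 50 53 55 54 52 37 16  7 13  8 13 32 44 51 51 43 35 36 36 37 
[... 162 characters left out ...]
51 49 46 38 34 32 38 35 37 34 36 33 34 35 33 34]
 [34 35 35 35 37 41 46 47 47 40 36 34 33 39 36 30 38 32 34 37 36 35]
 [32 32 30 35 31 32 38 38 39 40 37 33 36 37 34 32 36 38 35 34 37 35]
 [34 34 34 34 31 33 34 29 36 32 28 35 35 37 35 34 34 37 35 33 36 31]
 [37 31 38 30 34 35 35 35 34 35 34 36 33 34 33 33 30 35 31 38 30 29]
 [35 34 35 31 29 30 35 34 36 36 34 32 30 33 34 32 35 35 29 30 25 35]
 [33 33 31 35 36 36 36 35 33 30 36 32 28 33 34 28 26 28 26 23 25 26]
 [33 37 37 34 35 35 36 34 35 28 30 31 31 26 32 29 30 27 19 28 22 22]
 [34 33 31 32 32 32 34 31 27 32 27 26 28 28 32 19 25 27 24 24 24 20]
 [33 33 37 35 34 32 32 27 30 23 27 24 26 28 25 23 29 25 24 21 21 26]]
tip guess [-0.62  0.   21.06]
```

```bash
python3 -c "
from h import *
go(533.0,100.2,86)"
```

```text
t 6.43 pos [531.81  98.83 103.88] F [-0.69 -0.4  -0.27] w 12.0
shift [ 1.14  1.41 17.88] rot [-0.0002  0.     -0.001 ]
```

```bash
python3 -m inch '[{"xyz":[0.6,0.7,5],"rot":[0,0,0]},{"xyz":[1.2,1.4,11],"rot":[0,0,0]},{"xyz":[1.2,1.4,15],"rot":[0,0,0]},{"xyz":[1.2,1.4,17],"rot":[0,0,0]},{"xyz":[1.2,1.4,18],"rot":[0,0,0]},{"xyz":[1.2,1.4,18],"rot":[0,0,0]},{"xyz":[1.2,1.4,18],"rot":[0,0,0]}]'; python3 - <<'E'
from h import *
go(533.0,100.2,80)
s=ctrl.get_image("side")[210:290,215:315]
cv2.imwrite("pics/f.png",cv2.convertScaleAbs(cv2.resize(s,(750,600),interpolation=cv2.INTER_CUBIC)[:,:,::-1],alpha=2.5))
E
```

```text
t: 7.02
ee_pos: [533.1, 101.2, 85.7]
orientation: [-2.013, -2.412, 0.0]
ft_force: [0.6, -0.3, 0.3]
width: 12.4
grasp_force: 30.0
t 7.02 pos [533.09 101.16  85.73] F [ 0.58 -0.28  0.28] w 12.4
shift [-0.93 -0.26  5.73] rot [-0.0002 -0.      0.0003]
```

View pics/f.png

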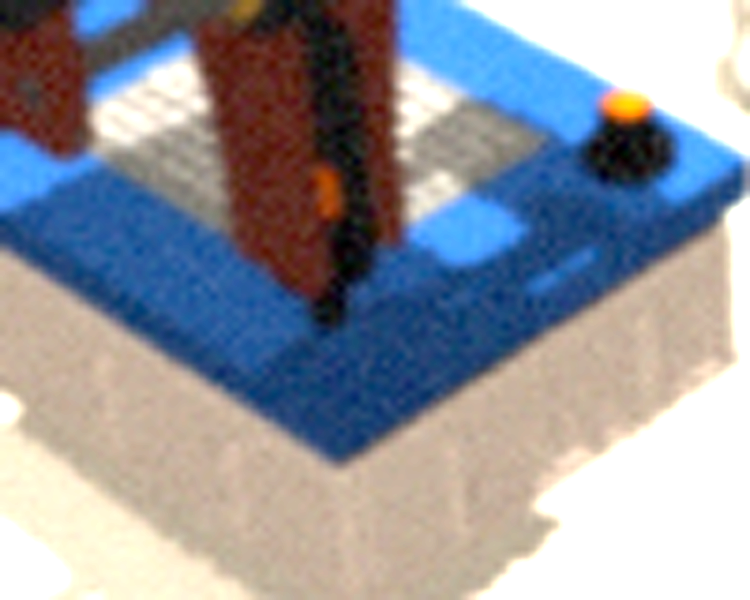

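The shank tip is at about (258.7,253) in full-image pixels, about to enter the hole at (259.2,255.2). I descend gently.

```bash
python3 -m inch '[{"xyz":[-0.4,0,1.5],"rot":[0,0,0]},{"xyz":[-0.4,0,3],"rot":[0,0,0]},{"xyz":[-0.4,0,4.5],"rot":[0,0,0]},{"xyz":[-0.4,0,6],"rot":[0,0,0]},{"xyz":[-0.4,0,7],"rot":[0,0,0]},{"xyz":[-0.4,0,7],"rot":[0,0,0]}]'
```

```text
t: 7.57
ee_pos: [533.0, 100.7, 78.6]
orientation: [-2.013, -2.412, 0.001]
ft_force: [0.4, -0.5, 0.2]
width: 12.1
grasp_force: 30.0
```

```bash
python3 -m inch '[{"xyz":[0,0,1],"rot":[0,0,0]},{"xyz":[0,0,2],"rot":[0,0,0]},{"xyz":[0,0,3],"rot":[0,0,0]},{"xyz":[0,0,3],"rot":[0,0,0]}]'
```

```text
t: 7.9
ee_pos: [533.1, 100.7, 75.7]
orientation: [-2.013, -2.412, 0.0]
ft_force: [-0.4, -0.8, -0.8]
width: 12.1
grasp_force: 30.0
```

```bash
python3 -m inch '[{"xyz":[0,0,1.5],"rot":[0,0,0]},{"xyz":[0,0,3],"rot":[0,0,0]},{"xyz":[0,0,4.5],"rot":[0,0,0]},{"xyz":[0,0,6],"rot":[0,0,0]},{"xyz":[0,0,7],"rot":[0,0,0]},{"xyz":[0,0,7.5],"rot":[0,0,0]},{"xyz":[0,0,7.5],"rot":[0,0,0]}]'
```

```text
t: 8.48
ee_pos: [533.1, 100.7, 68.2]
orientation: [-2.013, -2.412, 0.0]
ft_force: [0.2, 0.4, -0.1]
width: 12.1
grasp_force: 30.0
```

```bash
python3 -m inch '[{"xyz":[0,0,0.5],"rot":[0,0,0]},{"xyz":[0,0,1],"rot":[0,0,0]},{"xyz":[0,0,1.5],"rot":[0,0,0]},{"xyz":[0,0,1.5],"rot":[0,0,0]}]'
```

```text
t: 8.82
ee_pos: [533.2, 100.7, 66.8]
orientation: [-2.013, -2.412, 0.0]
ft_force: [-0.6, -0.4, -0.9]
width: 11.9
grasp_force: 30.0
```

```bash
python3 -m inch '[{"xyz":[0,0,0.4],"rot":[0,0,0]},{"xyz":[0,0,0.8],"rot":[0,0,0]},{"xyz":[0,0,1.2],"rot":[0,0,0]},{"xyz":[0,0,1.2],"rot":[0,0,0]}]'
```

```text
t: 9.15
ee_pos: [533.3, 100.8, 65.6]
orientation: [2.013, 2.412, 0.0]
ft_force: [-0.2, -0.4, 1.2]
width: 12.1
grasp_force: 30.0
```

```bash
python3 -m inch '[{"xyz":[0,0,0.4],"rot":[0,0,0]},{"xyz":[0,0,0.8],"rot":[0,0,0]},{"xyz":[0,0,1.2],"rot":[0,0,0]},{"xyz":[0,0,1.2],"rot":[0,0,0]}]'
```

```text
t: 9.48
ee_pos: [533.3, 100.8, 64.5]
orientation: [2.013, 2.412, 0.0]
ft_force: [-0.3, -0.3, 3.2]
width: 12.0
grasp_force: 30.0
```

```bash
python3 -m inch '[{"xyz":[0,0,0],"rot":[0,0,0]},{"xyz":[0,0,0],"rot":[0,0,0]},{"xyz":[0,0,0],"rot":[0,0,0]},{"xyz":[0,0,0],"rot":[0,0,0]},{"xyz":[0,0,0],"rot":[0,0,0]},{"xyz":[0,0,0],"rot":[0,0,0]}]' 140
```

```text
t: 9.98
ee_pos: [533.2, 100.7, 64.4]
orientation: [-2.013, -2.412, 0.0]
ft_force: [0.2, -0.7, -0.5]
width: 39.8
grasp_force: 0.0
```

```bash
python3 -m inch '[{"xyz":[0,0,-3],"rot":[0,0,0]},{"xyz":[0,0,-8],"rot":[0,0,0]},{"xyz":[0,0,-15],"rot":[0,0,0]},{"xyz":[0,0,-23],"rot":[0,0,0]},{"xyz":[0,0,-30],"rot":[0,0,0]},{"xyz":[0,0,-35],"rot":[0,0,0]},{"xyz":[0,0,-37],"rot":[0,0,0]},{"xyz":[0,0,-37],"rot":[0,0,0]}]'; python3 - <<'E'
from h import *
go(533.2,100.5,90)
im=ctrl.get_image("side")
for a,c in blobs(im,(3,150,70),(16,255,255),(240,225,280,260)): print('pin',a,c,plane("side",*c,79))
s=im[210:290,215:315]
cv2.imwrite("pics/g.png",cv2.convertScaleAbs(cv2.resize(s,(750,600),interpolation=cv2.INTER_CUBIC)[:,:,::-1],alpha=2.5))
E
```

```text
t: 10.65
ee_pos: [533.7, 100.8, 102.3]
orientation: [2.012, 2.411, 0.002]
ft_force: [0.6, -0.1, -0.1]
width: 39.5
grasp_force: 0.0
t 10.65 pos [533.7  100.81 102.33] F [ 0.63 -0.07 -0.12] w 39.5
shift [-0.22 -0.57 12.33] rot [0.0015 0.     0.0002]
pin 35 [257.8  245.54] [533.18216023 100.10777433  79.        ]
```

View pics/g.png

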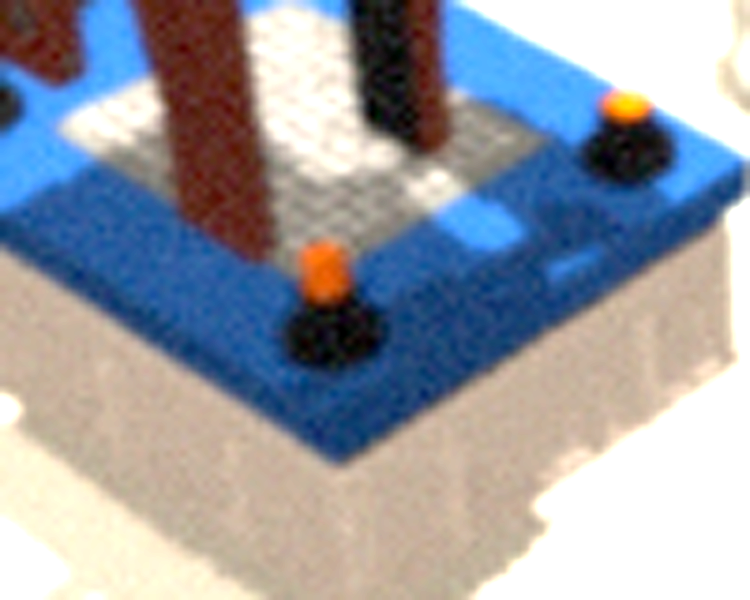

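The rivet is seated with its pin up (crop pin at (325,270), flange on the lid). Next I close the fingers and approach the pin.

```bash
python3 -m inch '[{"xyz":[-0.2,-0.5,3],"rot":[0,0,0]},{"xyz":[-0.2,-0.5,6],"rot":[0,0,0]},{"xyz":[-0.2,-0.5,8],"rot":[0,0,0]},{"xyz":[-0.2,-0.5,10],"rot":[0,0,0]},{"xyz":[-0.2,-0.5,12],"rot":[0,0,0]},{"xyz":[-0.2,-0.5,12],"rot":[0,0,0]},{"xyz":[-0.2,-0.5,12],"rot":[0,0,0]},{"xyz":[-0.2,-0.5,12],"rot":[0,0,0]},{"xyz":[-0.2,-0.5,12],"rot":[0,0,0]},{"xyz":[-0.2,-0.5,12],"rot":[0,0,0]}]' 255
```

```text
t: 11.53
ee_pos: [532.9, 100.5, 89.6]
orientation: [2.013, 2.412, 0.0]
ft_force: [-0.6, 0.3, -0.1]
width: 0.5
grasp_force: 0.0
```

```bash
python3 -m inch '[{"xyz":[0,0,1],"rot":[0,0,0]},{"xyz":[0,0,2],"rot":[0,0,0]},{"xyz":[0,0,3],"rot":[0,0,0]},{"xyz":[0,0,4],"rot":[0,0,0]},{"xyz":[0,0,5],"rot":[0,0,0]},{"xyz":[0,0,6],"rot":[0,0,0]},{"xyz":[0,0,7],"rot":[0,0,0]},{"xyz":[0,0,7],"rot":[0,0,0]},{"xyz":[0,0,7],"rot":[0,0,0]}]'
```

```text
t: 12.28
ee_pos: [532.8, 100.4, 82.6]
orientation: [2.013, 2.412, 0.0]
ft_force: [-1.0, -0.5, 3.7]
width: 0.4
grasp_force: 2.0
```

```bash
python3 -m inch '[{"xyz":[0,0,0.5],"rot":[0,0,0]},{"xyz":[0,0,1],"rot":[0,0,0]},{"xyz":[0,0,1.5],"rot":[0,0,0]},{"xyz":[0,0,2],"rot":[0,0,0]},{"xyz":[0,0,2],"rot":[0,0,0]}]'
```

```text
t: 12.7
ee_pos: [532.9, 100.5, 80.8]
orientation: [2.013, 2.412, 0.0]
ft_force: [-1.7, -1.0, 7.5]
width: 0.5
grasp_force: 4.1
```

```bash
python3 -m inch '[{"xyz":[0,0,0.5],"rot":[0,0,0]},{"xyz":[0,0,1],"rot":[0,0,0]},{"xyz":[0,0,1.5],"rot":[0,0,0]},{"xyz":[0,0,2],"rot":[0,0,0]},{"xyz":[0,0,2],"rot":[0,0,0]}]'
```

```text
t: 13.12
ee_pos: [532.9, 100.5, 79.0]
orientation: [2.013, 2.412, 0.001]
ft_force: [-2.7, 0.1, 9.5]
width: 0.7
grasp_force: 4.9
```

```bash
python3 -m inch '[{"xyz":[0,0,0.5],"rot":[0,0,0]},{"xyz":[0,0,1],"rot":[0,0,0]},{"xyz":[0,0,1.5],"rot":[0,0,0]},{"xyz":[0,0,2],"rot":[0,0,0]},{"xyz":[0,0,2],"rot":[0,0,0]}]'
```

```text
t: 13.53
ee_pos: [532.9, 100.5, 77.0]
orientation: [2.013, 2.412, 0.0]
ft_force: [-2.9, -0.3, 11.0]
width: 0.7
grasp_force: 4.9
```

```bash
python3 -m inch '[{"xyz":[0,0,0.5],"rot":[0,0,0]},{"xyz":[0,0,1],"rot":[0,0,0]},{"xyz":[0,0,1.5],"rot":[0,0,0]},{"xyz":[0,0,2],"rot":[0,0,0]},{"xyz":[0,0,2],"rot":[0,0,0]}]'
```

```text
t: 13.95
ee_pos: [532.8, 100.5, 75.0]
orientation: [2.013, 2.412, 0.0]
ft_force: [-2.5, -0.2, 10.1]
width: 0.6
grasp_force: 4.9
```

```bash
python3 -m inch '[{"xyz":[0,0,0.5],"rot":[0,0,0]},{"xyz":[0,0,1],"rot":[0,0,0]},{"xyz":[0,0,1.5],"rot":[0,0,0]},{"xyz":[0,0,2],"rot":[0,0,0]},{"xyz":[0,0,2],"rot":[0,0,0]}]'
```

```text
t: 14.37
ee_pos: [532.9, 100.5, 73.0]
orientation: [2.013, 2.412, 0.0]
ft_force: [-2.0, -1.3, 9.9]
width: 0.7
grasp_force: 4.9
```

```bash
python3 -m inch '[{"xyz":[0,0,0.4],"rot":[0,0,0]},{"xyz":[0,0,0.8],"rot":[0,0,0]},{"xyz":[0,0,1.2],"rot":[0,0,0]},{"xyz":[0,0,1.2],"rot":[0,0,0]}]'
```

```text
t: 14.7
ee_pos: [532.9, 100.5, 71.9]
orientation: [2.013, 2.412, 0.0]
ft_force: [-3.1, -0.6, 11.2]
width: 0.2
grasp_force: 5.4
```

```bash
python3 -m inch '[{"xyz":[0,0,0.3],"rot":[0,0,0]},{"xyz":[0,0,0.6],"rot":[0,0,0]},{"xyz":[0,0,0.9],"rot":[0,0,0]},{"xyz":[0,0,0.9],"rot":[0,0,0]}]'
```

```text
t: 15.03
ee_pos: [532.9, 100.5, 71.1]
orientation: [2.013, 2.412, 0.0]
ft_force: [-3.7, -0.3, 12.9]
width: 0.6
grasp_force: 6.3
```

```bash
python3 -m inch '[{"xyz":[0,0,0.4],"rot":[0,0,0]},{"xyz":[0,0,0.8],"rot":[0,0,0]},{"xyz":[0,0,0.8],"rot":[0,0,0]},{"xyz":[0,0,0.8],"rot":[0,0,0]}]'
```

```text
t: 15.37
ee_pos: [532.9, 100.5, 70.5]
orientation: [2.013, 2.412, 0.0]
ft_force: [-4.5, -0.9, 14.9]
width: 0.6
grasp_force: 7.1
```

The force is now rising at the gasket's stiffness, so the pin is on its stop. I back off.

```bash
python3 -m inch '[{"xyz":[0,0,-2],"rot":[0,0,0]},{"xyz":[0,0,-5],"rot":[0,0,0]},{"xyz":[0,0,-10],"rot":[0,0,0]},{"xyz":[0,0,-18],"rot":[0,0,0]},{"xyz":[0,0,-28],"rot":[0,0,0]},{"xyz":[0,0,-40],"rot":[0,0,0]},{"xyz":[0,0,-52],"rot":[0,0,0]},{"xyz":[0,0,-62],"rot":[0,0,0]},{"xyz":[0,0,-68],"rot":[0,0,0]},{"xyz":[0,0,-70],"rot":[0,0,0]},{"xyz":[0,0,-70],"rot":[0,0,0]}]'; python3 - <<'E'
from h import *
s=ctrl.get_image("side")[190:290,200:325]
cv2.imwrite("pics/i.png",cv2.convertScaleAbs(cv2.resize(s,(750,600),interpolation=cv2.INTER_CUBIC)[:,:,::-1],alpha=2.5))
E
```

```text
t: 16.28
ee_pos: [533.1, 100.5, 140.4]
orientation: [2.012, 2.411, 0.002]
ft_force: [-0.5, -0.1, 0.7]
width: 0.4
grasp_force: 0.0
```

View pics/i.png

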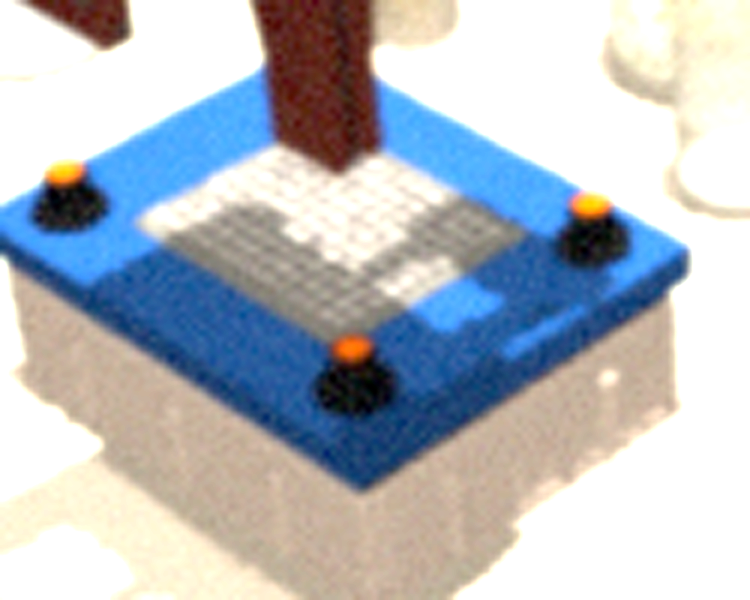

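The fourth rivet (crop (352,350)) now looks just like its finished neighbours, with the pin flush and the gripper clear.

```bash
python3 -c "
from workcell import ctrl
print(ctrl.close_job())"
```

```text
the job is handed in; nothing more can be done
None
```

The black rivet is seated in the lid's corner hole with its pin pushed flush; the highest push reading was about 15 N, the gripper is clear and the job is handed in, though the hand-in gave no verdict.

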